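Slide the dish stop along the drainer rail until it clicks

ROBOT

A 7-joint arm with a two-finger parallel gripper is mounted at the origin on the work surface. World frame = base frame: x ahead of the robot, y to its left, z up, the work surface at z = 0. Lengths are in m, angles in rad, forces in N, time in s.
With the tool pointing down it reaches from about 0.425 to 1.025 m from the base axis. Payload 3.6 kg.
Tool frame: the origin (TCP) lies on the centre line of the jaws, within the pads' length; the fingertips stand 11 mm ahead of it and the grasp point (between the pads) lies 8 mm behind it; z points along the fingers, x is the direction in which the jaws open and shut, and the axes are right-handed (so a half turn about z gives the same grasp; the last joint's range is limited). The gripper opens to 85 mm and grips with 20 to 120 N. Pads are 22 mm wide; open, the fingers measure 114 mm over their backs; the gripper's body (76 mm by 85 mm) begins 54 mm behind the grasp point. The pads swing forward as they close: fully open they stand 13 mm farther back than shut.
Start: joints at [1.208, 0.591, 0.048, 1.609, -0.033, 0.943, -0.034], TCP at [0.193, -0.699, 0.242] pointing down, gripper open.
Joint ranges: [-2.69, 2.69], [-0.47, 2.24], [-1.27, 1.36], [0.19, 2.51], [-1.53, 4.68], [0.08, 2.07], [-3.09, 3.09]. Speed limits (rad/s): [2.57, 2.57, 3.14, 3.14, 3.14, 3.14, 3.14].

INTERFACE

Orientations are given as a unit quaternion [w, x, y, z].
In Python, from bench import r, vision, job gives the robot as it stands. Calls block until the motion is done:
- r.reach(position, orientation): joint-space move of the TCP to a pose.
- r.move_linear(position, rot=None, vel=0.15): straight line of the TCP; rot=None keeps the orientation; vel is the mean speed in m/s.
- r.set_joints(angles): joint-space move.
- r.move_gripper(opening, newtons=None): finger opening in m; newtons is the grip in N (None keeps the last); returns when the fingers have stopped.
- r.dwell(seconds).
- r.solve_ik(position, orientation): joint angles nearest the present ones, or None.
- r.get_obs(): the state.
- vision.camera(name): name is "scene" or "top" or "wrist"; returns a dict with "image" (384x512x3 uint8, red, green, blue), "range_z" (384x512 float32, m along the optical axis (not along the pixel's ray), 0 where there is no reading), "vertical_fov" (degrees; the focal length in pixels is half the picture's height over the tangent of half this angle, whatever the lens; pixels are square), "cx", "cy" (the principal point, pixels), "dist" ([k1, k2, p1, p2, k3] as OpenCV has them; the pictures are not rectified), "cam_to_world" (4x4, takes a point from camera to world coordinates). Camera axes: x right, y up, looking along -z (the intrinsics and any distortion apply to the point x, -y, -z); pixel columns grow to the right and rows downward; lengths in m; the calibration is good to about 2 mm. A picture is of the moment at which its call begins.
A pose or a line that the arm cannot do raises r.Unreachable and nothing moves.
- job.hand_in(): hands the job in, once; it reports no verdict.
The state is a dict: "time_s": time; "q": joint angles; "joint_vel": joint speeds; "tau": joint torques, N m; "eef_pos": TCP position; "orientation": TCP orientation; "wrist_force": force on the tool from outside, world axes, zero at the start; "wrist_torque": the same for the moment, N m; "gripper_width": finger opening in m.
Only numpy, scipy, OpenCV 4.12 (cv2) and the standard library are available. Lean on these libraries where they do the work, as an engineer would, in place of code of your own. Each camera call takes 0.05 s, during which the arm holds its last target.

TASK

With the fingertips, push the orange-faced dish stop along its rail towards the glass casserole until it clicks into the notch of the green clip, not past it, then take the hand away and leave the stop seated there. Only push it: do not pinch the stop, and do not move or lift anything else on the drainer.

Things in the scene. Friction and masses are not known exactly. Their poses are not given: they have to be found in the camera images.
- rack: Fixed aluminium rail, 24 mm wide and 420 mm long, lying along this frame's y axis on two rubber feet; origin under the middle of the rail on the drainer's top face (8 mm above the worktop). Rail top is 30 mm above the origin. z up; +y is the way the stop must be pushed.
- stop: White plastic dish stop; slides only along the rack's y. Origin on the rail's centre line at the height of the rack's origin, under its black index line; axes as the rack's. Saddle y -16 to +30 mm, x -23 to +23 mm, top at z 60 mm, small black pointer to -x. Paddle at its -y end: x -30 to +120, y -20 to -8, z 15 to 100 mm. Sliding takes about 1 N; it stays where left.
- push_face: Orange front skin of the paddle, 150 x 4 x 85 mm, facing the stop's -y: the face to push on. Origin at its centre (45 mm to +x of the stop's origin, 57.5 mm above it); outer face 2 mm to -y of that.
- dish_face: Black rubber back skin of the paddle, the same size, facing the casserole (+y), 8 mm behind the orange skin (centre to centre). Not to be gripped together with the orange one.
- push_point (a point): Point on the orange face above the rail's centre line, 80 mm above the stop's origin and 20 mm to -y of it; the top edge is 20 mm higher, the rail top 50 mm lower.
- clip: Green plastic clip fixed on the rail, makes the notch. Base 30 x 44 mm, two cross ridges up to 40 mm high, green pointer 8 mm wide to -x. Origin at the notch centre, on the rail's centre line at the height of the rack's origin; axes as the rack's. The stop is home when both origins have the same y: its index line and black pointer level with the green pointer.
- notch (a point): Notch centre, between the ridges 38 mm above the clip's origin. A sprung plunger under the stop's index line rides over them: the push rises to about 7 N from 17 mm short of home, tops the first ridge 8.6 mm short, then dips as the stop jumps ahead and seats itself. Beyond home it takes about 17 N to climb the higher second ridge (crest 12 mm on); let go before that, it springs back.
- casserole: Clear glass casserole dish, 150 x 180 x 60 mm with two end lugs, standing beyond the paddle's home on the +x side of the rail; origin under its centre. Leave alone.
- ramekin: White ceramic ramekin, 86 mm across, 48 mm high; origin under its centre. Leave alone.
- funnel: Yellow plastic funnel standing mouth down, 90 mm across, 95 mm high; origin under its centre. Leave alone.
- masher: Steel potato masher with black handle, 255 mm long and 80 mm high at the head, lying along its x; origin on the drainer near its middle. Leave alone.
- mug: Blue mug, 82 mm across, 90 mm high; origin under its centre. Leave alone.
- crock: Terracotta pot, 100 mm across, 120 mm high; origin under its centre. Leave alone.
- dish_brush: Wooden dish brush, 220 mm long, 33 mm high, bristles down, lying along its x; origin under its middle. Leave alone.

How it is judged:
On the way, in this order (a step that is already met when the one before it is completed fails the run):
1. the fingers push on the orange face while the stop is still short of the notch (contact force between the fingers and push_face above 0.3 N and y of stop in the frame of clip below -0.01 m), for 0.1 s.
2. the stop has dropped into the notch (y of stop in the frame of clip between -0.005 and 0.01 m), for 0.2 s.
At the end, for the whole second after the job is handed in: The stop rests in the clip's notch, its origin within 3 mm of the clip's along the rail, at rest; every other thing within 15 mm of where it began (y of stop in the frame of clip between -0.003 and 0.003 m and linear speed of stop below 0.005 m/s and distance of each of casserole, ramekin, funnel, masher, mug, crock, dish_brush from where it was at the start of the episode below 0.015 m); the robot touches nothing.
It fails at once if the stop is pushed past the notch (y of stop in the frame of clip above 0.014 m).
It fails at once if the stop is pinched between the fingers (orange and black skins pressed at once) (contact force between the fingers and push_face above 1 N and contact force between the fingers and dish_face above 1 N).
It fails at once if another thing on the drainer is moved by more than 15 mm, or lifted (distance of any of casserole, ramekin, funnel, masher, mug, crock, dish_brush from where it was at the start of the episode above 0.015 m).
It also fails if it takes over 43 s, if anything falls off the work surface, if the arm or the gripper's body presses on something with over 40 N, if the wrist force passes 120 N, or if a joint passes its speed limit or range.

## Working session

There is one attempt and no reset: what is moved stays moved. The work goes in short steps, each a Python script; the robot and the scene stay as the last script left them, time stands still between calls to the robot, and variables do not carry over. Pictures are saved under pics/ and viewed, and the job is handed in when it is done.

```bash
ls; mkdir -p pics; python3 - <<'E'
from bench import r,vision,job
import cv2,numpy as np
for n in ("scene","top"):
    c=vision.camera(n); cv2.imwrite(f"pics/{n}0.png",c["image"][:,:,::-1]); np.savez(f"{n}0.npz",**c)
    print(n,c["vertical_fov"],c["cx"],c["cy"],c["dist"],c["cam_to_world"],(c["range_z"]>0).mean())
print(r.get_obs())
E
```

```text
pics
scene 49.47750525355559 249.481758807601 192.55661611357266 [-0.13856776  0.          0.          0.          0.        ] [[-0.5300539  -0.69539711  0.4852481   1.24947208]
 [ 0.84794419 -0.43076878  0.3089157   0.43743134]
 [-0.00578935  0.57520528  0.81798861  1.22814199]
 [ 0.          0.          0.          1.        ]] 0.9961090087890625
top 44.318327898583476 264.6468861506835 187.23443168430364 [-0.06271243  0.          0.          0.          0.        ] [[ 0.01971198  0.99230057 -0.12227438  0.40316786]
 [-0.99946524  0.02274867  0.02348879  0.03146121]
 [ 0.02608952  0.12174598  0.99221835  1.38132328]
 [ 0.          0.          0.          1.        ]] 0.99603271484375
{'time_s': 0.1, 'q': array([ 1.20851611,  0.59205811,  0.04828692,  1.60976073, -0.03331545,
        0.94268256, -0.03369146]), 'joint_vel': array([ 5.94805321e-04, -1.07129195e-03,  5.22216938e-04, -3.25380489e-03,
       -9.86676823e-05, -2.23918048e-03,  7.25493750e-04]), 'tau': array([ 4.92149469e-03, -5.49996400e+01,  1.55352943e+00, -1.98822927e+01,
        9.77356540e-03,  3.80083031e-03, -8.13461469e-06]), 'eef_pos': array([ 0.19234901, -0.69823269,  0.24120762]), 'orientation': array([-5.98101396e-04,  7.95500884e-01, -6.05951513e-01, -8.65514148e-04]), 'wrist_force': array([ 0.98238501, -0.30147563, -0.28457168]), 'wrist_torque': array([ 0.00453128, -0.0301293 ,  0.01244467]), 'gripper_width': 0.08502448816727205}
```

View pics/scene0.png

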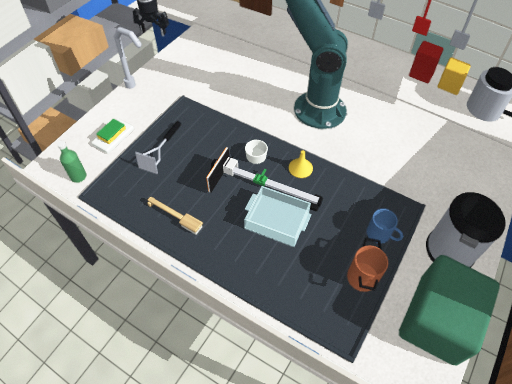

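View pics/top0.png

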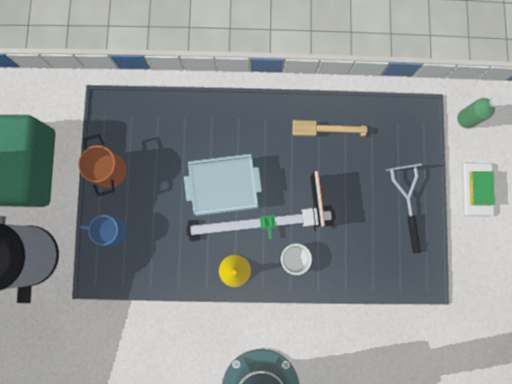

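The top view shows the clip at about (268,223), the paddle at (320,197), the rail running from (190,230) to (330,215) and the ramekin at (296,260). I'll zoom in next.

```bash
cat > h.py <<'E'
import numpy as np,cv2
def load(f): 
    d=np.load(f); return {k:d[k] for k in d.files}
def K(c):
    f=c["image"].shape[0]/2/np.tan(np.radians(float(c["vertical_fov"]))/2)
    return np.array([[f,0,float(c["cx"])],[0,f,float(c["cy"])],[0,0,1]])
def rays(c,uv):
    p=cv2.undistortPoints(np.array(uv,float).reshape(-1,1,2),K(c),c["dist"].astype(float)).reshape(-1,2)
    return np.c_[p[:,0],-p[:,1],-np.ones(len(p))]
def depth_pts(c,uv):
    uv=np.array(uv); z=c["range_z"][uv[:,1].round().astype(int),uv[:,0].round().astype(int)]
    P=rays(c,uv)*z[:,None]; T=c["cam_to_world"]; return P@T[:3,:3].T+T[:3,3]
def plane(c,uv,h):
    T=c["cam_to_world"]; d=rays(c,uv)@T[:3,:3].T; o=T[:3,3]; s=(h-o[2])/d[:,2]; return o+d*s[:,None]
def cloud(c):
    v,u=np.mgrid[:384,:512]; return depth_pts(c,np.c_[u.ravel(),v.ravel()]).reshape(384,512,3)
E
python3 - <<'E'
from h import *
c=load("top0.npz"); im=c["image"][:,:,::-1]
cv2.imwrite("pics/topz.png",cv2.resize(im[160:280,180:340],None,fx=5,fy=5,interpolation=cv2.INTER_CUBIC))
c2=load("scene0.npz"); im2=c2["image"][:,:,::-1]
cv2.imwrite("pics/scz.png",cv2.resize(im2[130:230,195:335],None,fx=5,fy=5,interpolation=cv2.INTER_CUBIC))
P=cloud(c);hsv=cv2.cvtColor(np.ascontiguousarray(im),cv2.COLOR_BGR2HSV)
print(P[100,230],P[250,340]) # drainer
m=(hsv[...,0]>50)&(hsv[...,0]<75)&(hsv[...,1]>130)
m[:, :240]=0;m[:,300:]=0
ys,xs=np.where(m);print(len(xs),xs.min(),xs.max(),ys.min(),ys.max());print(P[m].mean(0),P[m].min(0),P[m].max(0))
# top-of-paddle pts
w=np.zeros_like(m);w[165:232,300:335]=1
q=P[w&(P[...,2]>.095)];print(len(q),q.min(0),q.max(0),np.median(q,0))
for n,(a,b,cc,d) in dict(cass=(150,218,180,262),ram=(240,278,275,318),fun=(250,290,215,255)).items():
    q=P[a:b,cc:d].reshape(-1,3);q=q[q[:,2]>.03];print(n,q.min(0),q.max(0))
E
```

```text
[0.83401425 0.10828728 0.00841828] [ 0.39351108 -0.22472386  0.00335608]
173 260 275 216 237
[ 0.46569826 -0.01019969  0.04961536] [ 0.40316786 -0.03191736  0.03430621] [0.48652102 0.03146121 1.38132328]
279 [ 0.40316786 -0.16193512  0.09518   ] [0.60576722 0.03146121 1.38132328] [ 0.53109171 -0.14516203  0.1072158 ]
cass [0.40316786 0.0084081  0.03002343] [0.65946307 0.22832157 1.38132328]
ram [ 0.32505213 -0.13370025  0.03006166] [0.40849497 0.03146121 1.38132328]
fun [0.29548235 0.03146121 0.030054  ] [0.40316786 0.11510864 1.38132328]
```

View pics/topz.png

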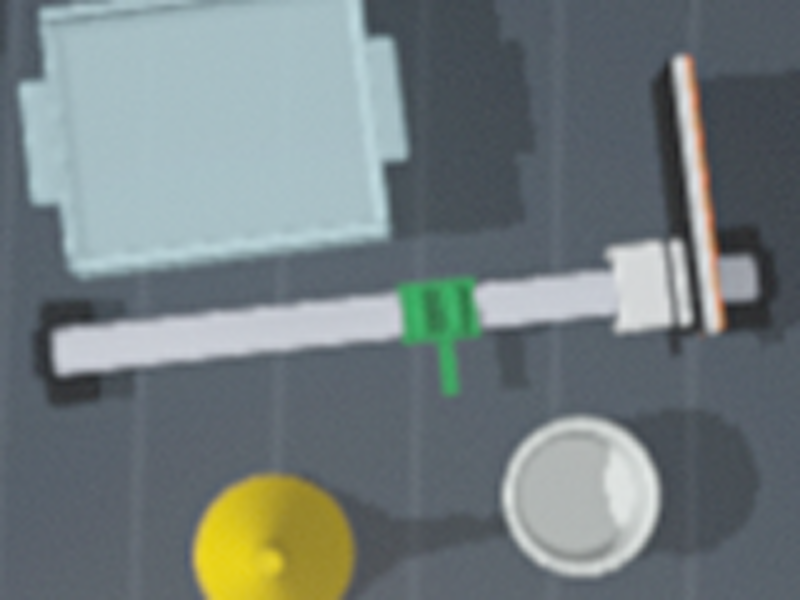

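View pics/scz.png

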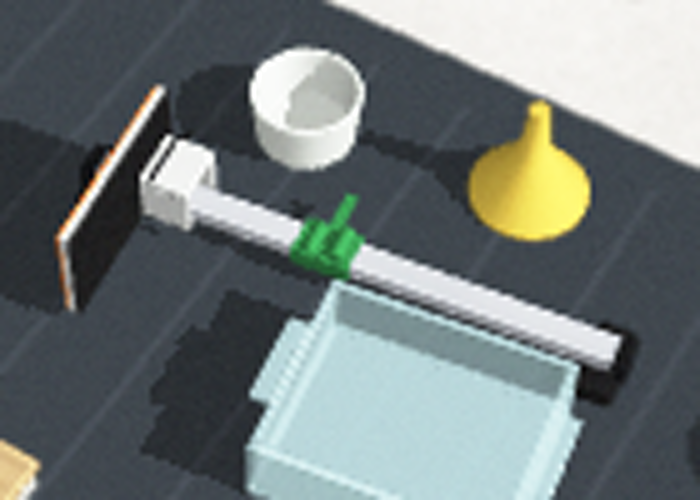

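```bash
python3 - <<'E'
from h import *
c=load("top0.npz"); P=cloud(c); ok=c["range_z"]>0
def z2(X): return (np.array(X,float)+.5)/5-.5+[180,160]
e=plane(c,z2([(54,352),(757,277)]),0.038); print("rail ends",e,np.linalg.norm(e[1]-e[0]))
yv=(e[0]-e[1]);yv/=np.linalg.norm(yv);xv=np.array([yv[1],-yv[0],0]);o=e.mean(0)
print("yaw deg",np.degrees(np.arctan2(-yv[0],yv[1])),"o",o)
def rk(p): p=np.atleast_2d(p); return np.c_[(p-o)@xv,(p-o)@yv,p[:,2]-.008]
f=np.set_printoptions(precision=4,suppress=True)
print("clip ptr depth",rk(depth_pts(c,z2([(446,360),(449,380)]))))
print("clip base corners@.034",rk(plane(c,z2([(400,287),(475,280),(480,335),(405,343)]),.042)))
for h in (.036,.042,.048):print("ptr",rk(plane(c,z2([(444,348),(451,392)]),h)))
print("line@.068",rk(plane(c,z2([(672,245),(682,322)]),.068)), depth_pts(c,z2([(650,290)])))
print("blk ptr",rk(depth_pts(c,z2([(675,345)]))),rk(plane(c,z2([(676,345)]),.058)))
print("saddle@.068 +y edge",rk(plane(c,z2([(610,250),(617,332)]),.068)))
print("paddle top orange edge@.108",rk(plane(c,z2([(689,56),(721,330)]),.108)))
print("paddle top white/black edge@.108",rk(plane(c,z2([(672,58),(706,330)]),.108)))
m=ok.copy();m[:]=0;m[165:232,300:335]=1
q=rk(P[m&ok&(P[...,2]>.1)]);print("paddle",q.min(0),q.max(0),len(q))
q=rk(P[240:278,275:318].reshape(-1,3)[ok[240:278,275:318].ravel()]);q=q[q[:,2]>.03];print("ram",q.min(0),q.max(0))
E
```

```text
rail ends [[ 0.44178731  0.20771182  0.038     ]
 [ 0.49291719 -0.19209275  0.038     ]] 0.4030607348769892
yaw deg 7.287836685626434 o [0.46735225 0.00780953 0.038     ]
clip ptr depth [[-0.028  -0.019   0.0312]
 [-0.0394 -0.0195  0.0296]]
clip base corners@.034 [[ 0.0158  0.0026  0.034 ]
 [ 0.0153 -0.0402  0.034 ]
 [-0.0161 -0.0396  0.034 ]
 [-0.0161  0.0032  0.034 ]]
ptr [[-0.021  -0.0187  0.028 ]
 [-0.0463 -0.02    0.028 ]]
ptr [[-0.0212 -0.0185  0.034 ]
 [-0.0463 -0.0198  0.034 ]]
ptr [[-0.0214 -0.0183  0.04  ]
 [-0.0464 -0.0195  0.04  ]]
line@.068 [[ 0.0216 -0.1509  0.06  ]
 [-0.0218 -0.1513  0.06  ]] [[ 0.4824 -0.1269  0.0688]]
blk ptr [[-0.034  -0.1466  0.0546]] [[-0.034  -0.1478  0.05  ]]
saddle@.068 +y edge [[ 0.0225 -0.1159  0.06  ]
 [-0.0235 -0.1145  0.06  ]]
paddle top orange edge@.108 [[ 0.1213 -0.1671  0.1   ]
 [-0.0296 -0.1663  0.1   ]]
paddle top white/black edge@.108 [[ 0.1211 -0.1577  0.1   ]
 [-0.0287 -0.1582  0.1   ]]
paddle [-0.0299 -0.1682  0.0924] [ 0.119  -0.1543  0.1075] 256
ram [-0.1545 -0.1271  0.0307] [-0.0704 -0.0432  0.0544]
```

The measurements agree. Rail yaw is 7.3°, the stop is at rack y ≈ -0.147 (from the saddle edge and orange edge), and the clip is at ≈ -0.019 (from the base centre and pointer). Next I move in behind the orange face with the jaws shut, both finger sides facing it.

```bash
cat >> h.py <<'E'
yaw=np.radians(7.288); O=np.array([0.46735,0.00781,0])
XV=np.array([np.cos(yaw),np.sin(yaw),0]);YV=np.array([-np.sin(yaw),np.cos(yaw),0])
def W(x,y,z): return O+x*XV+y*YV+np.array([0,0,z])   # z world
def RK(p): d=np.asarray(p)-O; return np.array([d@XV,d@YV,d[2]])
def Q(a): return np.array([0,np.cos(a/2),np.sin(a/2),0])
E
python3 - <<'E'
from bench import r,vision,job
from h import *
np.set_printoptions(precision=3,suppress=True)
for k in(0,np.pi,-np.pi):
    print(k,r.solve_ik(W(0,-.225,.2),Q(yaw+k)))
best=min((s for s in (r.solve_ik(W(0,-.225,.2),Q(yaw+k)) for k in(0,np.pi)) if s is not None),key=lambda s:abs(s-r.get_obs()["q"]).max())
r.move_gripper(0.0)
r.set_joints(best)
o=r.get_obs();print(o["time_s"],RK(o["eef_pos"]),o["gripper_width"],o["wrist_force"])
p=o["eef_pos"]
r.move_linear(W(0,-.225,.085))
r.dwell(.3);o=r.get_obs();print(o["time_s"],RK(o["eef_pos"]),o["wrist_force"],o["orientation"])
for n in ("scene","top","wrist"):
    c=vision.camera(n); cv2.imwrite(f"pics/{n}1.png",c["image"][:,:,::-1]); np.savez(f"{n}1.npz",**c)
a=cv2.imread("pics/scene1.png")[110:250,160:340];b=cv2.imread("pics/top1.png")[160:300,180:360]
cv2.imwrite("pics/c1.png",np.vstack([cv2.resize(a,None,fx=2,fy=2),cv2.resize(b,None,fx=2,fy=2)[:, :360]]))
E
```

```text
0 [ 0.624  0.443 -0.394  2.049  0.259  0.696  0.191]
3.141592653589793 [ 0.001  0.451  0.437  2.076 -0.299  0.675 -2.379]
-3.141592653589793 [ 0.001  0.451  0.437  2.076 -0.299  0.675 -2.379]
2.925 [-0.    -0.227  0.2  ] -0.0003690972011061812 [ 0.327 -0.297 -0.594]
4.1417 [ 0.    -0.225  0.086] [-0.19  -0.659  0.587] [0.    0.998 0.063 0.001]
```

View pics/c1.png

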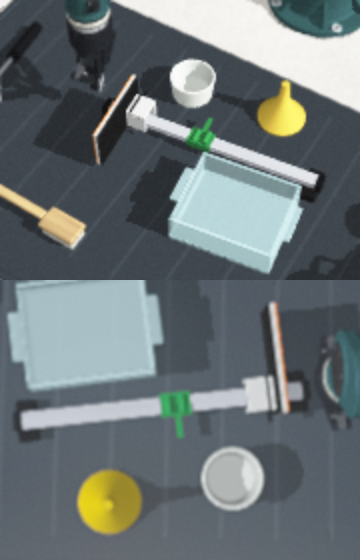

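View pics/wrist1.png

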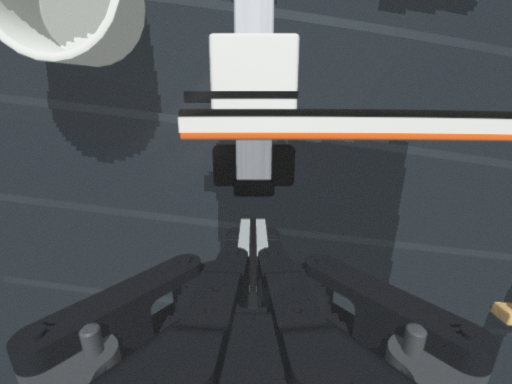

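The wrist picture shows the fingertips at (253,225), centred on the rail behind the orange edge at row 135. The index line is at row 96. I'll push to about 25 mm short of home, then measure again.

```bash
python3 - <<'E'
from bench import r,vision,job
from h import *
np.set_printoptions(precision=4,suppress=True)
f0=r.get_obs()["wrist_force"]
def st(y,v):
    r.move_linear(W(0,y,.085),vel=v); o=r.get_obs(); print(round(o["time_s"],2),RK(o["eef_pos"])[:2],"Fy",round((o["wrist_force"]-f0)@YV,2))
st(-.19,.06); f0=r.get_obs()["wrist_force"]
for y in(-.182,-.178,-.174,-.17,-.16,-.14,-.10,-.077): st(y,.05 if y>-.165 else .03)
for n in ("scene","top","wrist"):
    c=vision.camera(n); cv2.imwrite(f"pics/{n}2.png",c["image"][:,:,::-1]); np.savez(f"{n}2.npz",**c)
b=cv2.imread("pics/top2.png")[190:270,230:350]
cv2.imwrite("pics/c2.png",cv2.resize(b,None,fx=6,fy=6,interpolation=cv2.INTER_CUBIC))
E
```

```text
5.03 [ 0.0001 -0.1901] Fy -0.91
5.44 [-0.     -0.1819] Fy 1.49
5.72 [ 0.     -0.1778] Fy 0.77
6.01 [ 0.     -0.1736] Fy 0.68
6.29 [-0.     -0.1696] Fy 1.03
6.64 [ 0.     -0.1591] Fy 0.48
7.19 [-0.     -0.1393] Fy 0.26
8.14 [-0.     -0.0999] Fy 1.04
8.75 [ 0.     -0.0764] Fy 1.05
```

View pics/c2.png

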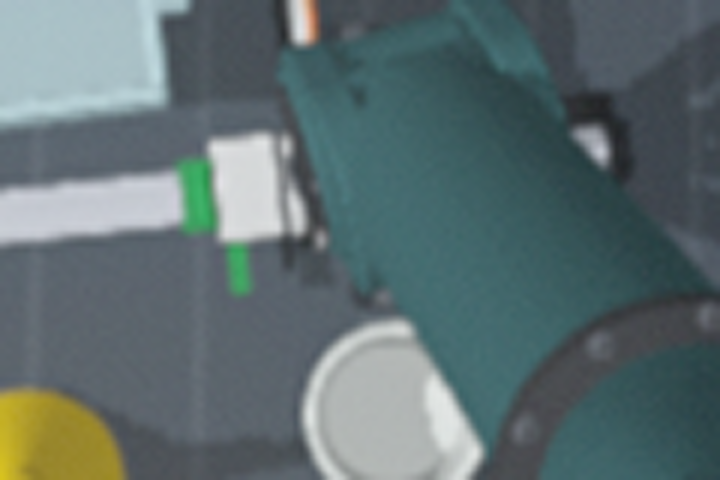

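View pics/wrist2.png

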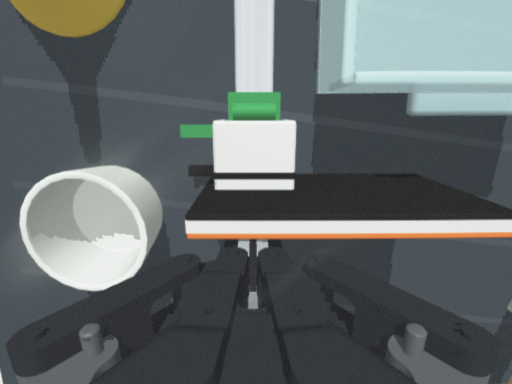

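```bash
python3 - <<'E'
from h import *
np.set_printoptions(precision=4,suppress=True)
c=load("wrist2.npz"); 
for n,p in dict(green=[(186,131),(195,131),(205,131)],black=[(194,170),(200,170),(206,170)],line=[(230,176)],saddle_top=[(250,150)],orange=[(205,236),(253,236)]).items():
    print(n,[RK(q) for q in depth_pts(c,p)])
im=c["image"]; print([ (r_,tuple(im[r_,200])) for r_ in range(160,182,2)])
print("saddle front @.068",RK(plane(c,[(255,122)],.068)[0]))
print("orange outer top@.108",RK(plane(c,[(255,238)],.108)[0]))
c=load("top2.npz")
z=lambda X:(np.array(X,float)+.5)/6-.5+[230,190]
for n,p,h in (("green",[(236,250),(240,290)],.0385),("saddle+y",[(209,140),(217,240)],.068),("blackptr",[(288,258)],.06)):
    print(n,[RK(q) for q in plane(c,z(p),h)])
E
```

```text
green [array([-0.0447, -0.0206,  0.0353]), array([-0.0388, -0.0206,  0.0355]), array([-0.0323, -0.0207,  0.0352])]
black [array([-0.037 , -0.043 ,  0.0529]), array([-0.0335, -0.0431,  0.0523]), array([-0.0294, -0.0427,  0.0545])]
line [array([-0.0142, -0.044 ,  0.0654])]
saddle_top [array([-0.0028, -0.0294,  0.0656])]
orange [array([-0.0225, -0.0624,  0.1046]), array([-0.0013, -0.062 ,  0.1054])]
[(160, (np.uint8(82), np.uint8(90), np.uint8(95))), (162, (np.uint8(85), np.uint8(92), np.uint8(96))), (164, (np.uint8(72), np.uint8(79), np.uint8(81))), (166, (np.uint8(53), np.uint8(55), np.uint8(56))), (168, (np.uint8(50), np.uint8(51), np.uint8(52))), (170, (np.uint8(46), np.uint8(48), np.uint8(50))), (172, (np.uint8(48), np.uint8(47), np.uint8(50))), (174, (np.uint8(49), np.uint8(51), np.uint8(52))), (176, (np.uint8(60), np.uint8(64), np.uint8(66))), (178, (np.uint8(61), np.uint8(68), np.uint8(70))), (180, (np.uint8(60), np.uint8(65), np.uint8(70)))]
saddle front @.068 [-0.0001 -0.0143  0.068 ]
orange outer top@.108 [-0.0005 -0.0617  0.108 ]
green [array([-0.027 , -0.0195,  0.0385]), array([-0.046 , -0.0193,  0.0385])]
saddle+y [array([ 0.0242, -0.0114,  0.068 ]), array([-0.0223, -0.0101,  0.068 ])]
blackptr [array([-0.0339, -0.0424,  0.06  ])]
```

The stop is about 22 mm short of home, and both views agree (-22.5 and -22). I'll push on in 1 mm steps and watch for the force rise and dip. The dip should come at TCP y ≈ -0.062, and I cap the push at -0.055.

```bash
python3 - <<'E'
from bench import r,vision,job
from h import *
np.set_printoptions(precision=4,suppress=True)
f0=None;mx=0;y=-.0765
while y<-.0555:
    y+=.001
    r.move_linear(W(0,y,.085),vel=.02); r.dwell(.03)
    o=r.get_obs(); F=-o["wrist_force"]@YV
    print(round(o["time_s"],2),round(y,4),RK(o["eef_pos"])[1].round(4),"F",round(F,2))
    mx=max(mx,F)
    if mx>4.5 and F<mx-3.5: print("dip");break
r.dwell(.3)
for n in ("top","wrist"):
    c=vision.camera(n); cv2.imwrite(f"pics/{n}3.png",c["image"][:,:,::-1]); np.savez(f"{n}3.npz",**c)
E
```

```text
9.18 -0.0755 -0.0755 F -0.55
9.47 -0.0745 -0.0745 F 0.56
9.75 -0.0735 -0.0736 F 0.93
10.03 -0.0725 -0.0724 F 0.71
10.32 -0.0715 -0.0714 F 0.89
10.6 -0.0705 -0.0703 F -0.24
10.88 -0.0695 -0.0694 F 0.87
11.17 -0.0685 -0.0688 F 2.02
11.45 -0.0675 -0.0685 F 5.5
11.73 -0.0665 -0.0681 F 6.53
12.02 -0.0655 -0.0673 F 7.33
12.3 -0.0645 -0.0659 F 6.42
12.58 -0.0635 -0.0642 F 5.96
12.87 -0.0625 -0.0621 F 3.58
dip
```

View pics/wrist3.png

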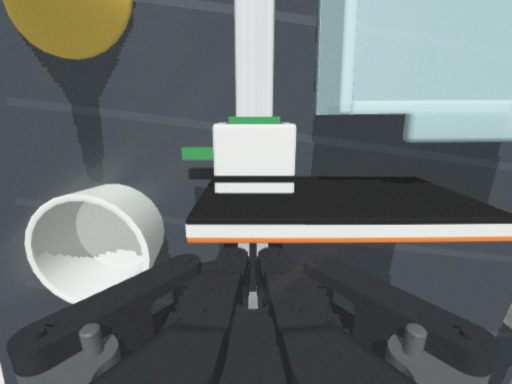

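The green pointer is at row 153 and the black one at row 173, so the stop is still about 10 mm short, near the crest. I'll carry on.

```bash
python3 - <<'E'
from bench import r,vision,job
from h import *
np.set_printoptions(precision=4,suppress=True)
def meas(c):
    g=RK(depth_pts(c,[(195,153)])[0]);return g
c=load("wrist3.npz")
print(RK(depth_pts(c,[(195,153)])[0]),RK(depth_pts(c,[(200,173)])[0]),RK(plane(c,[(255,242)],.108)[0]))
y=-.0625
while y<-.0560:
    y+=.001
    r.move_linear(W(0,y,.085),vel=.02); r.dwell(.03)
    o=r.get_obs(); F=-o["wrist_force"]@YV
    c=vision.camera("wrist");im=c["image"].astype(int)
    col=im[215:270,200:215].mean(1); row=215+np.argmax(col[:,0]-col[:,2])
    s=RK(plane(c,[(207,row+2)],.108)[0])[1]+.020
    print(round(o["time_s"],2),round(y,4),RK(o["eef_pos"])[1].round(4),"F",round(F,2),"row",row,"stop y",s.round(4), "stop-tcp",(s-RK(o["eef_pos"])[1]).round(4))
    if s-RK(o["eef_pos"])[1]>.0375: print("jumped");break
for n in ("top","wrist"):
    c=vision.camera(n); cv2.imwrite(f"pics/{n}4.png",c["image"][:,:,::-1]); np.savez(f"{n}4.npz",**c)
E
```

```text
[-0.0397 -0.0202  0.0348] [-0.0334 -0.03    0.0533] [-0.0005 -0.0488  0.108 ]
13.55 -0.0615 -0.061 F 1.57 row 240 stop y -0.0278 stop-tcp 0.0333
13.88 -0.0605 -0.06 F -0.1 row 240 stop y -0.0268 stop-tcp 0.0333
14.22 -0.0595 -0.0591 F 0.93 row 240 stop y -0.0258 stop-tcp 0.0333
14.55 -0.0585 -0.0583 F -0.04 row 239 stop y -0.0246 stop-tcp 0.0337
14.88 -0.0575 -0.0574 F -1.08 row 238 stop y -0.0232 stop-tcp 0.0342
15.22 -0.0565 -0.0564 F -0.59 row 230 stop y -0.0185 stop-tcp 0.0379
jumped
```

View pics/wrist4.png

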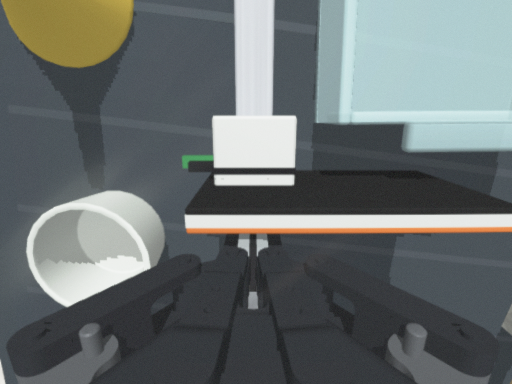

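The stop has jumped ahead of the fingers and the pointers look level, with the black one at row 166 overlapping the green one at row 160. I'll back away, rise and verify from above.

```bash
python3 - <<'E'
from bench import r,vision,job
from h import *
np.set_printoptions(precision=4,suppress=True)
r.move_linear(W(0,-.12,.085),vel=.08)
c=vision.camera("wrist"); cv2.imwrite("pics/wrist5.png",c["image"][:,:,::-1]); np.savez("wrist5.npz",**c)
r.move_linear(W(0,-.15,.2),vel=.12)
r.reach(W(0.0,-.30,.25),Q(yaw)); r.dwell(.3)
o=r.get_obs();print(o["time_s"],RK(o["eef_pos"]),o["wrist_force"])
for n in ("scene","top"):
    c=vision.camera(n); cv2.imwrite(f"pics/{n}5.png",c["image"][:,:,::-1]); np.savez(f"{n}5.npz",**c)
b=cv2.imread("pics/top5.png")[160:280,180:340]
cv2.imwrite("pics/c5.png",cv2.resize(b,None,fx=5,fy=5,interpolation=cv2.INTER_CUBIC))
E
```

```text
18.475 [ 0.0003 -0.2984  0.2497] [-1.0138  0.1009  0.7725]
```

View pics/c5.png

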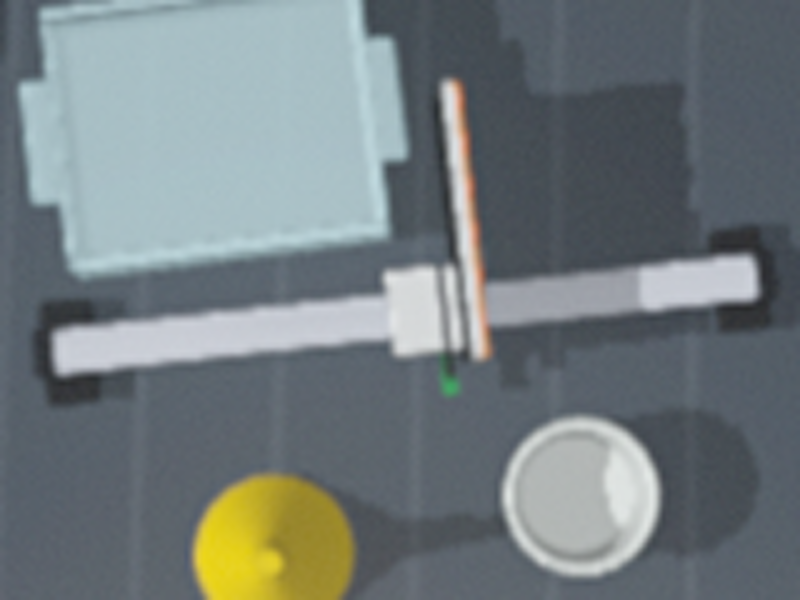

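View pics/wrist5.png

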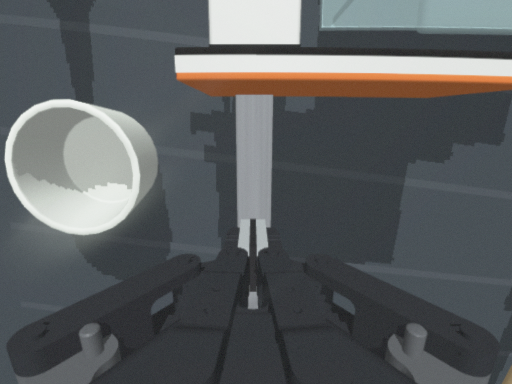

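View pics/scene5.png

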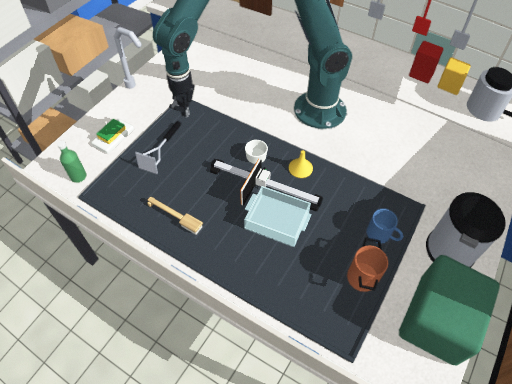

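```bash
python3 - <<'E'
from h import *
np.set_printoptions(precision=4,suppress=True)
c=load("top5.npz")
z=lambda X:(np.array(X,float)+.5)/5-.5+[180,160]
for n,p,h in (("saddle+y",[(384,270),(394,356)],.068),("blackptr",[(449.5,368)],.058),("green",[(450.5,386)],.0385),("orange",[(462,80),(490,357)],.108)):
    print(n,[RK(q) for q in plane(c,z(p),h)])
c4=load("wrist4.npz");print("wrist black",RK(depth_pts(c4,[(200,167)])[0]),"green",RK(depth_pts(c4,[(185,160)])[0]))
a=load("top0.npz")["image"].astype(int);d=abs(c["image"].astype(int)-a).max(2)>40
n,l,s,_=cv2.connectedComponentsWithStats(d.astype(np.uint8));print(s[1:][s[1:,4]>8])
E
```

```text
saddle+y [array([0.0247, 0.011 , 0.068 ]), array([-0.0234,  0.0106,  0.068 ])]
blackptr [array([-0.0331, -0.0198,  0.058 ])]
green [array([-0.0429, -0.02  ,  0.0385])]
orange [array([ 0.1209, -0.0416,  0.108 ]), array([-0.0306, -0.0402,  0.108 ])]
wrist black [-0.0332 -0.0206  0.0534] green [-0.0466 -0.0192  0.0352]
[[ 391  164   30   89  602]
 [ 256  171   75   65 1197]
 [ 416  173   96  211 8232]
 [ 501  180   11   34  144]
 [ 416  193    5   13   31]
 [ 380  206    4    3    9]
 [ 478  206   15    7   54]
 [ 388  213    4    5    9]
 [ 393  213   10    6   24]
 [ 348  339   66   14  158]
 [ 489  354   23   12  138]]
```

The stop is seated within about 1 mm (black pointer -0.0198, green -0.0200). The image difference also shows a change around the masher, which could be arm shadow or real movement, so I'll check it.

```bash
python3 - <<'E'
from h import *
a=load("top0.npz")["image"];b=load("top5.npz")["image"]
s=np.hstack([a[150:270,370:450],b[150:270,370:450]])[:,:,::-1]
cv2.imwrite("pics/m5.png",cv2.resize(s,None,fx=4,fy=4))
E
```

```text
(no output)
```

View pics/m5.png

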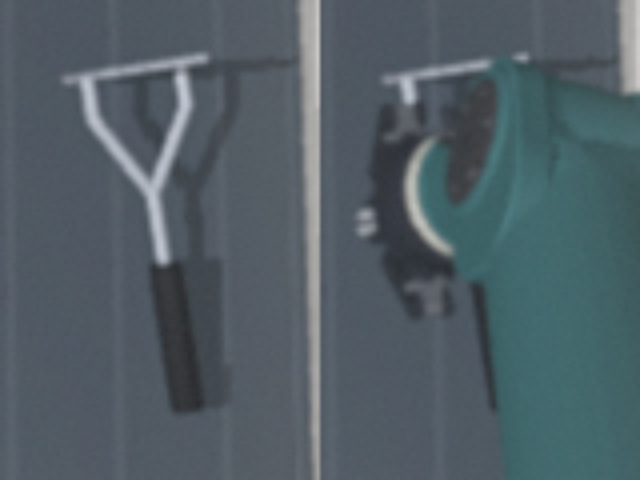

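The change is just the arm standing over the masher. The masher head is at the same pixels, (65–208, 60–80) in the left half and the same shifted by 320 in the right half. The hand is at z = 0.25, well clear of everything, so I'm handing in.

```bash
python3 - <<'E'
from bench import r,vision,job
print(job.hand_in())
E
```

```text
the job is handed in; nothing more can be done
None
```

I pushed the stop along the rail with the shut fingertips on its orange face until it jumped ahead of the fingers into the clip's notch. Then I backed off, rose clear to z = 0.25 m and handed the job in. The last clock reading, about 18.5 s, was just before that. The hand-in reports no verdict.

- **Stop position:** The top view after retreating put the black pointer at rack y -19.8 mm and the green one at -20.0 mm. The orange face and saddle edges put the stop within about 1 mm of the clip. A wrist picture taken just before retreating gave -20.6 and -19.2 mm, within calibration error.
- **Push force:** It peaked at about 7.3 N on the first ridge, then fell away. My force-dip check stopped the push early, when the stop was still about 10 mm short. I went on in 1 mm steps using the wrist camera until it jumped.
- **Other things:** The top-view comparison with the start showed no changes apart from the stop and its shadow and the areas the arm or its shadow covered. The arm hid most of the masher, but its head was at the same pixels as before.

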